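# Draw the fuse carrier out of its covered bay

## Task

Draw the fuse carrier straight out through the open end of its covered bay (the roof keeps it from being lifted out) and set it down flat, fuses up, inside the shallow parts tray. Lower it into the tray before letting go, do not drop it, and leave the sealed connector in the bay beside it where it is.

Things in the scene. Friction and masses are not known exactly. Their poses are not given: they have to be found in the camera images.
- fuse_carrier: Black bar 36 wide (x), 85 long (y), 27 mm high with a row of blade fuses on top; solid base 16 mm high, grip it across the 36 mm. 0.16 kg, loose. Origin: centre of underside, z up. Long axis along the bay's x, about 45 mm of it projecting from the bay, 40 mm under the roof.
- fuse_bay: Fixed grey steel tunnel holding the carrier. Origin on the table; open end faces -x (roughly to the robot), the carrier slides out along -x. Roof and walls span x -25 to +28 mm, walls 46 mm apart (outside 52, feet 94), roof 60.5 to 63.5 mm high. Carrier lies on a rail 28 mm wide, 25 mm high, from x -70 to +25: room for fingers beside the projecting end. An identical bay stands beside it.
- connector: Black sealed connector (its orange end is inside, out of sight), 52 x 36 x 26 mm, loose, lying in the second, identical bay. Origin at the middle of its underside. A bystander: it stays where it is.
- parts_tray: Shallow aluminium tray, fixed to the table, 140 mm (x) by 180 mm (y) outside, rim 14 mm above the table, walls and floor 3 mm thick. Origin under its centre on the table, z up. It is empty and stands between the bays and the robot.
Not all that is in view belongs to the job. Of the things like the fuse_carrier, leave any that is purple; of the rest the larger one is meant.

How it is judged:
By the outcome, as a careful person would: the job done as asked, in the order asked, and still so for the second after the job is handed in, with the robot touching nothing.
It also fails if it takes over 35 s, if anything falls off the work surface, if the arm or the gripper's body presses on something with over 40 N, if the wrist force passes 120 N, or if a joint passes its speed limit or range.

## Robot

A 7-joint arm with a two-finger parallel gripper is mounted at the origin on a cart in front of the work surface, level with it; the furniture and walls round the work are solid. World frame = base frame: x ahead of the robot, y to its left, z up, the work surface at z = 0. Lengths are in m, angles in rad, forces in N, time in s.
With the tool pointing down it reaches from about 0.4 to 0.875 m from the base axis. Payload 19.3 kg.
Tool frame: the origin (TCP) lies between the finger pads; the fingertips stand 8 mm ahead of it and the grasp point (between the pads) lies 11 mm behind it; z points along the fingers, y is the direction in which the jaws open and shut (so a half turn about z gives the same grasp; the last joint's range is limited). The gripper opens to 85 mm and grips with 20 to 120 N. Pads are 22 mm wide; open, the fingers measure 114 mm over their backs; the gripper's body (76 mm by 85 mm) begins 54 mm behind the grasp point. The pads swing forward as they close: fully open they stand 13 mm farther back than shut.
Start: joints at [-0.07, 0.521, -0.036, 1.599, 0.021, 1.021, -0.113], TCP at [0.625, -0, 0.239] pointing down, gripper open.
Joint ranges: [-2.91, 2.91], [-0.3, 2.13], [-1.5, 1.42], [0.17, 2.43], [-1.26, 4.41], [0.16, 1.93], [-2.52, 2.52]. Speed limits (rad/s): [1.89, 1.89, 2.39, 2.39, 3.01, 3.01, 3.01].

## Interface

Orientations are given as a unit quaternion [w, x, y, z].
In Python, from workcell import monitor, vision, r gives the robot as it stands. The module is installed in compiled form; this text tells all that it offers.
- The arm moves only by the shell command python3 -m handwheel 'ROWS'. ROWS is JSON, a list of rows, each a list of 3 entries, a list of its own where there are three numbers: the shift along the world's x, y, z in m, then the turn, a rotation vector about the world's x, y, z in rad, then the gripper's target within -1 to 1 (fully open at 1, half-way at 0, shut at -1). In form: [[[dx, dy, dz], [wx, wy, wz], gripper], ...]. A call has 1 to 12 rows; each row shifts and turns the commanded pose from where the row before left it; what a row does not reach is not made up. A row lasts 1/8 s, in which the tool goes at most 62.5 mm and 10.7 degrees, less where a joint would pass 70% of its speed; a pose out of reach is approached as far as the arm can. A call is refused whole if a number of a shift passes 0.0625 or a number of a turn 0.188, either way. A call with a gripper value outside its range is refused whole. The fingers move at their own pace and stop on an object; the grip force is fixed at half the most. Time passes only in rows, so rows that do not move let the fingers close. It gives the time, the measured TCP pose, the force and the opening at its end, in the units of the state.
- monitor.state(): the state, without advancing time (a new reading comes with each control period).
- vision.camera(name): name is "scene" or "side" or "wrist"; returns the picture (400x640x3 uint8, red, green, blue); there is no depth.
- vision.get_calibration(name): a dict with "fovy" (degrees; the focal length in pixels is half the picture's height over the tangent of half this angle, whatever the lens; pixels are square), "cx", "cy" (the principal point, pixels), "k1" (the pictures are not rectified: a ray, as slopes to the right and down, at radius r is drawn at 1 + k1 r^2 times it, then the intrinsics apply), "eye" and "rotation" of the camera in the world. Camera axes: x right, y up, looking along -z (the intrinsics and any distortion apply to the point x, -y, -z); pixel columns grow to the right and rows downward; lengths in m; the calibration is good to about 2 mm. A picture is of the moment at which its call begins: read the wrist's pose just before it. get_calibration takes no time and is no camera call; for the wrist camera it gives the pose at the moment of the call.
- r.hand_in(): hands the job in, once; it reports no verdict.
Trained networks look in the newest picture that a camera, given by its name, has taken for a name from the list of things; names that differ only in an ending like _2 or _b are one class to them, and where a whole thing is asked for, a point or a joint stands for the part that bears it (a point fixed in the world has none). Each returns a list of dicts, best first, with "confidence" (0 to 1); they miss things now and then, are a little off and sometimes report something else, mostly with a low value. They report only what shows in the picture. A call takes as long as a camera call. They do not tell look-alikes from the thing itself.
- vision.find_in(label, camera): "rect" ([left, top, right, bottom] in pixels, round what is visible of it).
The state is a dict: "t": time; "joints": joint angles; "joint_vel": joint speeds; "joint_efforts": joint torques, N m; "tcp_pos": TCP position; "tool_rot": TCP orientation; "contact_force": force on the tool from outside, world axes, zero at the start; "moment": the same for the moment, N m; "grip_width": finger opening in m.
Only numpy, scipy, OpenCV 4.12 (cv2) and the standard library are available. Lean on these libraries where they do the work, as an engineer would, in place of code of your own. Each camera call takes 0.05 s, during which the arm holds its last target.

## Working session

There is one attempt and no reset: what is moved stays moved. The work goes in short steps, Python scripts to look and compute and a shell command to move; the robot and the scene stay as the last step left them, time stands still between calls to the robot, and variables do not carry over. Pictures are saved under pics/ and viewed, and the job is handed in when it is done.

```bash
mkdir -p pics
python3 - <<'E'
from workcell import monitor, vision, r
import cv2
s=monitor.state(); print(s['t'],s['tcp_pos'],s['tool_rot'],s['grip_width'],s['contact_force'])
for n in ['scene','side','wrist']:
    im=vision.camera(n); cv2.imwrite(f'pics/{n}0.png',im[:,:,::-1])
    c=vision.get_calibration(n); print(n,c)
    for l in ['fuse_carrier','fuse_bay','connector','parts_tray']:
        print(l,[(d['rect'],round(d['confidence'],2)) for d in vision.find_in(l,n)])
E
```

```text
0.0 [ 6.24670989e-01 -1.37219838e-05  2.38716438e-01] [-3.84219509e-04  7.07101096e-01  7.07112226e-01 -4.37460162e-04] 0.08536154516286215 [ 0.23808087  0.12334731 -0.24847009]
scene {'fovy': 47.121349656471, 'cx': 323.23225652765814, 'cy': 200.38074416449865, 'k1': -0.13335249712626, 'eye': array([0.28941795, 0.60606188, 0.70422154]), 'rotation': array([-0.26539083, -0.09780022,  0.32618474,  0.9020013 ])}
fuse_carrier [([315.0, 171.1, 344.6, 191.5], 0.94), ([274.3, 275.4, 323.6, 323.3], 0.92), ([313.5, 123.3, 326.2, 142.9], 0.5)]
fuse_bay [([283.1, 155.7, 343.6, 210.4], 0.56)]
connector [([256.7, 223.6, 281.5, 248.7], 0.97)]
parts_tray [([359.0, 193.3, 450.2, 292.4], 0.75)]
side {'fovy': 56.86981012215529, 'cx': 324.4160473963151, 'cy': 198.53615221695367, 'k1': -0.032519393515277835, 'eye': array([ 0.44198637, -0.48265635,  0.61365078]), 'rotation': array([ 0.91015372,  0.40252823, -0.03423546, -0.09175604])}
fuse_carrier [([402.9, 243.1, 427.9, 267.0], 0.71), ([337.5, 197.7, 362.5, 219.2], 0.66)]
fuse_bay [([334.3, 184.5, 389.4, 231.2], 0.6)]
connector [([336.5, 159.6, 348.6, 170.8], 0.56)]
parts_tray []
wrist {'fovy': 61.92235949271966, 'cx': 318.4360671759548, 'cy': 199.53653328445625, 'k1': -0.006414660958244085, 'eye': array([0.62487875, 0.08198208, 0.37425765]), 'rotation': array([ 9.86755717e-01, -1.62213169e-01, -1.42185465e-04, -1.50844504e-04])}
fuse_carrier [([373.6, 174.1, 420.7, 223.4], 0.81), ([275.7, 50.1, 322.7, 93.8], 0.64)]
fuse_bay [([311.3, 9.1, 397.4, 112.6], 0.81)]
connector []
parts_tray [([21.4, 1.1, 219.1, 157.1], 0.65)]
```

View pics/scene0.png

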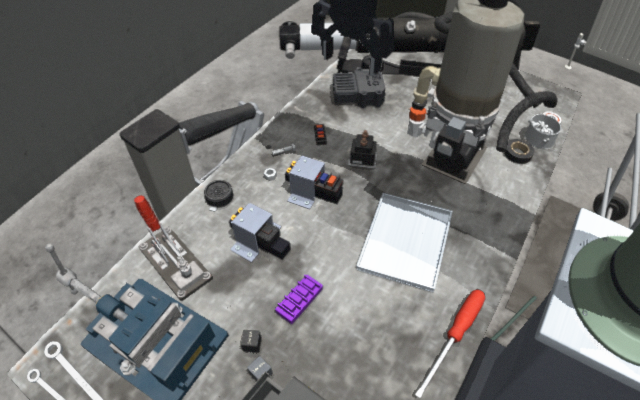

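View pics/side0.png

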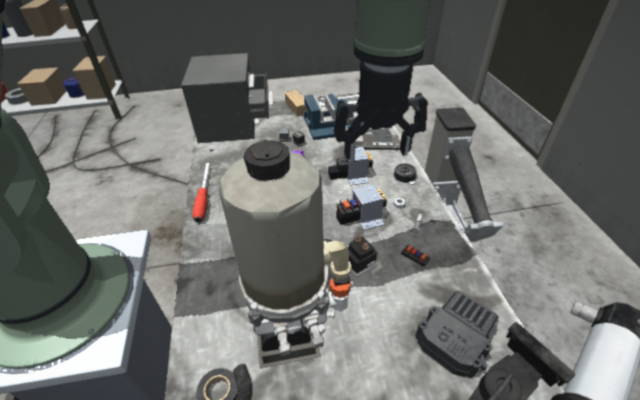

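View pics/wrist0.png

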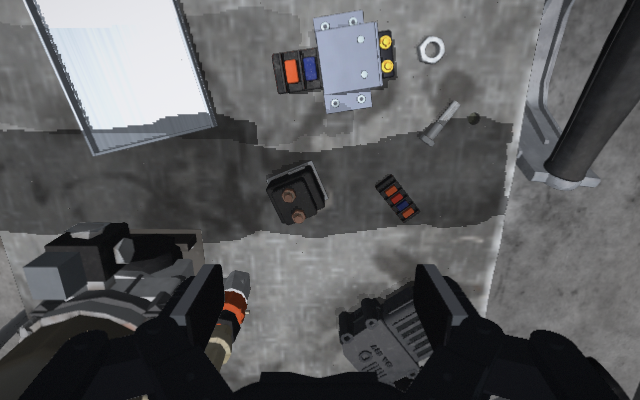

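The wrist view shows the target bay's roof near px (350,60), with the carrier (red and blue fuses) projecting left towards −x. The smaller carrier at (397,198) and the purple one in the scene view at (299,299) are decoys. The scene view shows the connector in the second bay near (265,232), and the tray at (405,240). I'll zoom in to get edges.

```bash
cat > h.py <<'E'
import numpy as np, cv2
from scipy.spatial.transform import Rotation as R
def cast(c,pts,z,hw=(400,640)):
    q=np.array(c['rotation']); Rm=R.from_quat([q[1],q[2],q[3],q[0]]).as_matrix()
    f=200/np.tan(np.radians(c['fovy'])/2); out=[]
    K=np.array([[f,0,c['cx']],[0,f,c['cy']],[0,0,1.]])
    u=cv2.undistortPoints(np.array(pts,float).reshape(-1,1,2),K,np.array([c['k1'],0,0,0,0.])).reshape(-1,2)
    for x,y in u:
        d=Rm@np.array([x,-y,-1]); e=np.array(c['eye']); out.append(e+d*(z-e[2])/d[2])
    return np.array(out)
E
python3 - <<'E'
import cv2,json
im=cv2.imread('pics/wrist0.png')
cv2.imwrite('pics/w0z.png',cv2.resize(im[0:130,240:440],None,fx=4,fy=4,interpolation=cv2.INTER_CUBIC))
im=cv2.imread('pics/scene0.png')
cv2.imwrite('pics/s0z.png',cv2.resize(im[140:300,220:460],None,fx=3.3,fy=3.3,interpolation=cv2.INTER_CUBIC))
E
```

```text
(no output)
```

View pics/w0z.png

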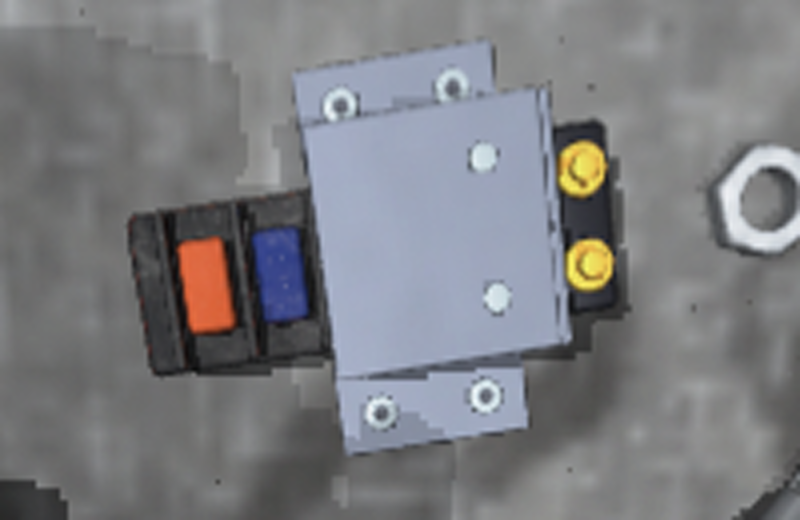

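View pics/s0z.png

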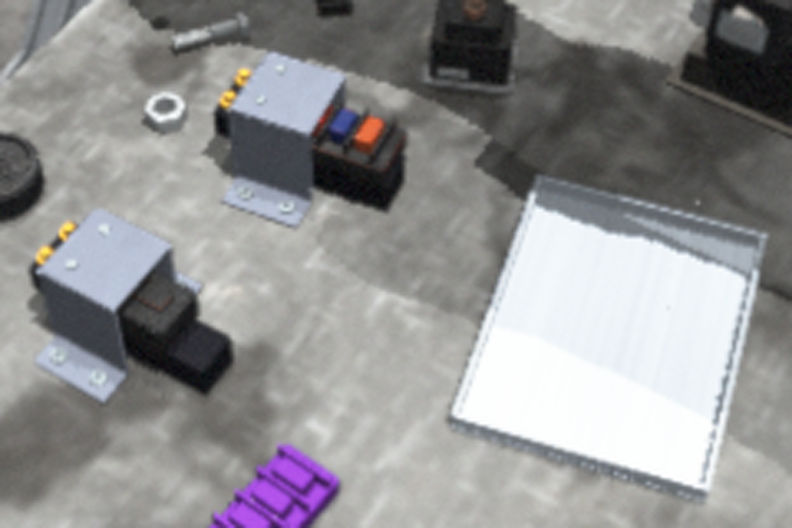

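Run:
```python
from h import *; from workcell import vision
c=vision.get_calibration('wrist'); s=vision.get_calibration('scene')
P=lambda L:[(240+x/4-.375,y/4-.375) for x,y in L]
S=lambda L:[(220+x/3.3-.35,140+y/3.3-.35) for x,y in L]
np.set_printoptions(precision=4,suppress=True)
rf=cast(c,P([(303,124),(337,378),(557,345),(538,88)]),.0635);print('roof w',rf,rf.mean(0))
print([np.linalg.norm(rf[i]-rf[i-1]) for i in range(4)])
cr=cast(c,P([(131,215),(153,374)]),.052);print('carrier end w z52',cr,np.degrees(np.arctan2(*(cr[0]-cr[1])[:2])), cast(c,P([(131,215),(153,374)]),.041))
r2=cast(s,S([(346,74),(300,138),(230,112),(270,53)]),.0635);print('roof s',r2,r2.mean(0))
t=cast(s,S([(540,178),(767,236),(705,497),(450,420)]),.014);print('tray s',t,t.mean(0))
print([np.linalg.norm(t[i]-t[i-1]) for i in range(4)])
r3=cast(s,S([(172,245),(121,307),(42,277),(98,210)]),.0635);print('conn roof',r3.mean(0))
print('conn end',cast(s,S([(232,345)]),.045))
for d in (rf[2]-rf[1],rf[3]-rf[0],rf[0]-rf[1],t[1]-t[0],t[0]-t[3],t[1]-t[2]): print(np.degrees(np.arctan2(d[1],d[0])))
```

```text
roof w [[0.6224 0.127  0.0635]
 [0.6298 0.0759 0.0635]
 [0.6784 0.0829 0.0635]
 [0.6715 0.1338 0.0635]] [0.6505 0.1049 0.0635]
[np.float64(0.04955578724280875), np.float64(0.05156804938552478), np.float64(0.04903886294902337), np.float64(0.05133940200066058)]
carrier end w z52 [[0.584  0.1104 0.052 ]
 [0.5876 0.0766 0.052 ]] -6.0739703209071 [[0.5826 0.1113 0.041 ]
 [0.5863 0.0764 0.041 ]]
roof s [[0.6319 0.0752 0.0635]
 [0.6263 0.1324 0.0635]
 [0.6719 0.1374 0.0635]
 [0.6799 0.0849 0.0635]] [0.6525 0.1075 0.0635]
tray s [[0.5126 0.0447 0.014 ]
 [0.3784 0.0118 0.014 ]
 [0.3379 0.19   0.014 ]
 [0.4728 0.2204 0.014 ]] [0.4254 0.1167 0.014 ]
[np.float64(0.18022520249089755), np.float64(0.1381927407759029), np.float64(0.18280531317262988), np.float64(0.13830345642871775)]
conn roof [0.6642 0.2605 0.0635]
conn end [[0.5843 0.26   0.045 ]]
8.163535912513945
7.897091769344398
98.25134032022518
-166.21984689741453
-77.2247588618814
-77.18342375924894
```

Both cameras agree on the bay: centre about (0.651, 0.105), yaw 8°, roof 49–52 mm. The carrier end is near (0.585, 0.094). The tray centre is about (0.425, 0.117) with a yaw of about 13°, and its 138×181 mm size checks out. Next I turn the jaws across the carrier and move above its projecting end.

```bash
python3 -m handwheel '[[[-0.0022,0.0097,-0.006],[0,0,0.171],1],[[-0.0022,0.0097,-0.006],[0,0,0.171],1],[[-0.0022,0.0097,-0.006],[0,0,0.171],1],[[-0.0022,0.0097,-0.006],[0,0,0.171],1],[[-0.0022,0.0097,-0.006],[0,0,0.171],1],[[-0.0022,0.0097,-0.006],[0,0,0.171],1],[[-0.0022,0.0097,-0.006],[0,0,0.171],1],[[-0.0022,0.0097,-0.006],[0,0,0.171],1],[[-0.0022,0.0097,-0.006],[0,0,0.171],1],[[-0.0022,0.0097,-0.006],[0,0,0.171],1],[[0,0,0],[0,0,0],1],[[0,0,0],[0,0,0],1]]'
python3 - <<'E'
from workcell import monitor, vision
import cv2,pickle
c=vision.get_calibration('wrist');im=vision.camera('wrist'); cv2.imwrite('pics/w1.png',im[:,:,::-1]); pickle.dump(c,open('w1.pkl','wb'))
s=monitor.state();print(s['joints'])
for l in ['fuse_carrier','parts_tray']: print(l,[(d['rect'],round(d['confidence'],2)) for d in vision.find_in(l,'wrist')])
E
```

```text
t: 2.25
tcp_pos: [0.6032, 0.0964, 0.1795]
tool_rot: [0.0, -0.067, 0.998, -0.0]
contact_force: [0.5, -0.9, 0.7]
grip_width: 0.0854
[ 0.05340185  0.5986188  -0.45508219  1.67885824  0.31308096  0.93669323
  1.18582478]
fuse_carrier [([143.0, 242.9, 202.1, 285.4], 0.97), ([523.6, 93.2, 640.0, 159.1], 0.73), ([298.1, 162.7, 341.0, 225.9], 0.63)]
parts_tray [([260.6, 0.0, 489.8, 71.2], 0.82)]
```

View pics/w1.png

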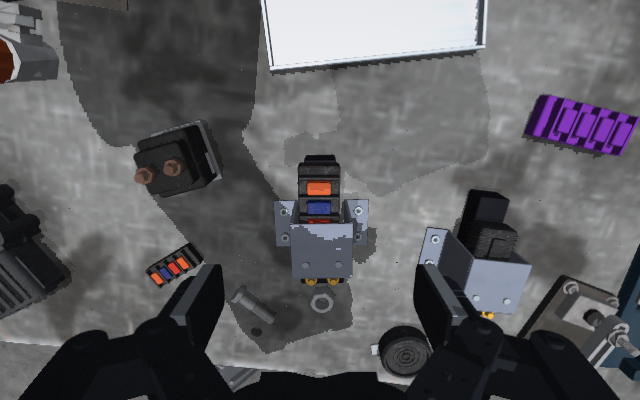

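Run:
```python
import cv2
im=cv2.imread('pics/w1.png')
cv2.imwrite('pics/w1z.png',cv2.resize(im[140:295,260:385],None,fx=4,fy=4,interpolation=cv2.INTER_CUBIC)[:600])
```

```text
(no output)
```

View pics/w1z.png

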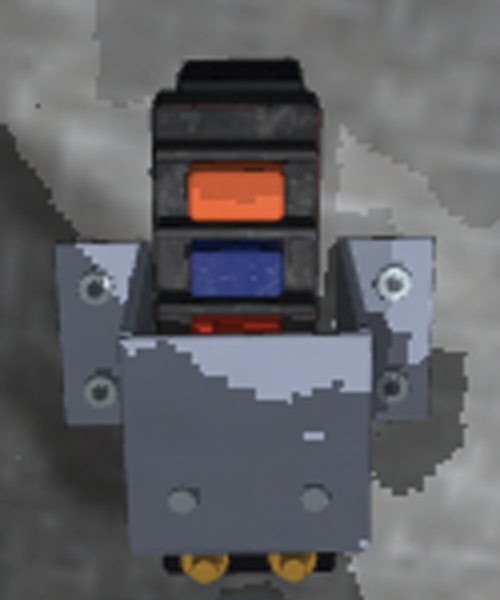

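Run:
```python
from h import *; import pickle
from workcell import monitor
c=pickle.load(open('w1.pkl','rb'))
P=lambda L:[(260+x/4-.375,140+y/4-.375) for x,y in L]
np.set_printoptions(precision=4,suppress=True)
for z in (.041,.048,.052):
    a=cast(c,P([(153,97),(320,97)]),z);print(z,a[:,:2].tolist(),a.mean(0)[:2],np.linalg.norm(a[0]-a[1]))
    a=cast(c,P([(152,240),(322,240)]),z);print('  mid',a.mean(0)[:2],np.linalg.norm(a[0]-a[1]))
a=cast(c,P([(122,342),(372,336),(370,553),(131,553)]),.0635);print(a,a.mean(0))
d=a[2]-a[1];print(np.degrees(np.arctan2(d[1],d[0])))
d=a[3]-a[0];print(np.degrees(np.arctan2(d[1],d[0])))
```

```text
0.041 [[0.5842767246940335, 0.07603741585365521], [0.5795945913206689, 0.11061440738837788]] [0.5819 0.0933] 0.03489255961545752
  mid [0.6132 0.0977] 0.03680481907339958
0.048 [[0.582669742229987, 0.07626865840244383], [0.5781074643031482, 0.10996053188745852]] [0.5804 0.0931] 0.03399936350598283
  mid [0.6108 0.0973] 0.035862672049261045
0.052 [[0.5817514665362462, 0.0764007970017516], [0.5772576774359934, 0.10958688874407603]] [0.5795 0.093 ] 0.03348896572914016
  mid [0.6095 0.0972] 0.03532430232118186
[[0.6306 0.0763 0.0635]
 [0.6224 0.1267 0.0635]
 [0.6725 0.1347 0.0635]
 [0.6794 0.0835 0.0635]] [0.6512 0.1053 0.0635]
9.107648553064752
8.390336015203463
```

```bash
python3 -m handwheel '[[[-0.001,0,-0.028],[0,0,0],1],[[-0.001,0,-0.028],[0,0,0],1],[[0,0,-0.028],[0,0,0],1],[[0,0,-0.028],[0,0,0],1],[[0,0,-0.02],[0,0,0],1],[[0,0,-0.0135],[0,0,0],1],[[0,0,0],[0,0,0],1],[[0,0,0],[0,0,0],1]]'
python3 - <<'E'
from workcell import monitor, vision
import cv2
for n in ['wrist','scene']:
    cv2.imwrite(f'pics/{n}2.png',vision.camera(n)[:,:,::-1])
im=cv2.imread('pics/scene2.png')
cv2.imwrite('pics/s2z.png',cv2.resize(im[100:260,220:420],None,fx=4,fy=3.7,interpolation=cv2.INTER_CUBIC))
E
```

```text
t: 3.4
tcp_pos: [0.6015, 0.0971, 0.0346]
tool_rot: [0.001, -0.069, 0.998, 0.0]
contact_force: [0.3, -0.6, 0.6]
grip_width: 0.0853
```

View pics/wrist2.png

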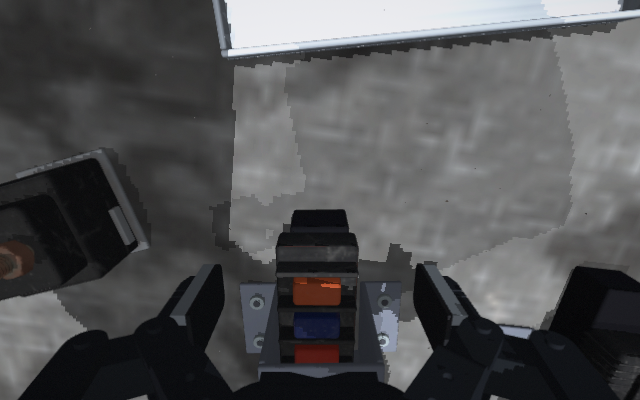

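View pics/s2z.png

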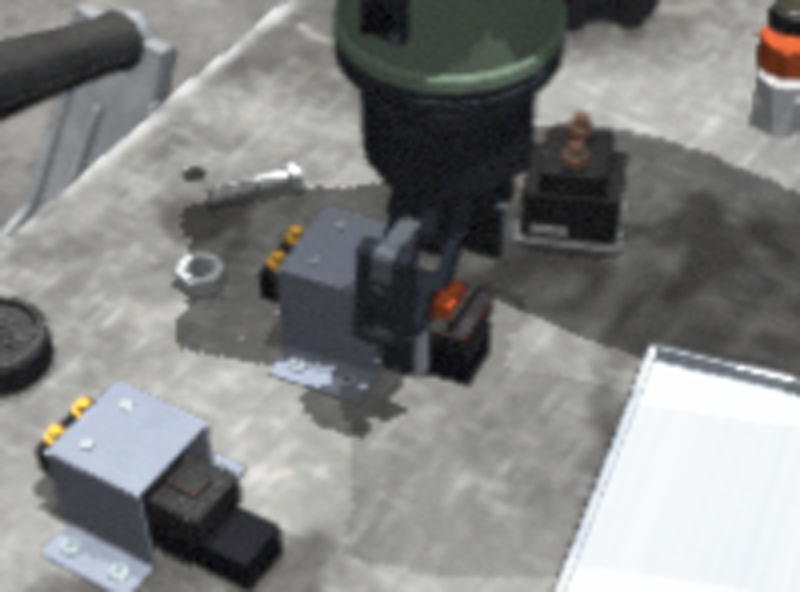

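The carrier sits centred between the pads (px 317 against a finger midpoint of 318), and the fingers clear the bay. Closing.

```bash
python3 -m handwheel '[[[0,0,0],[0,0,0],-1],[[0,0,0],[0,0,0],-1],[[0,0,0],[0,0,0],-1],[[0,0,0],[0,0,0],-1],[[0,0,0],[0,0,0],-1],[[0,0,0],[0,0,0],-1],[[0,0,0],[0,0,0],-1]]'
python3 - <<'E'
from workcell import vision
import cv2
for n in ['wrist','scene']:
    cv2.imwrite(f'pics/{n}3.png',vision.camera(n)[:,:,::-1])
im=cv2.imread('pics/scene3.png')
cv2.imwrite('pics/s3z.png',cv2.resize(im[140:240,270:400],None,fx=5.5,fy=5.5,interpolation=cv2.INTER_CUBIC))
E
```

```text
t: 4.38
tcp_pos: [0.6011, 0.0969, 0.0342]
tool_rot: [0.0, -0.069, 0.998, -0.0]
contact_force: [-1.7, -1.5, 7.3]
grip_width: 0.0347
```

View pics/wrist3.png

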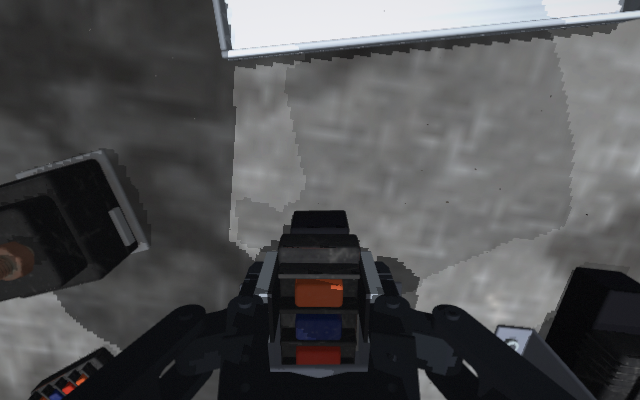

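View pics/s3z.png

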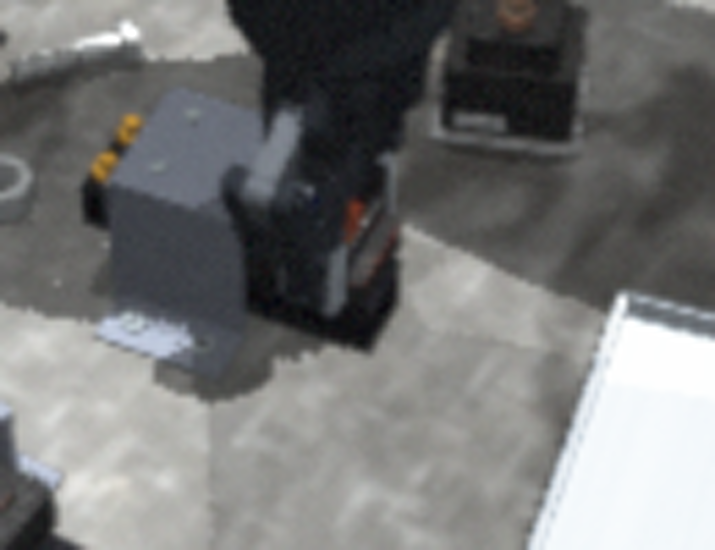

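```bash
python3 -m handwheel '[[[-0.005,-0.0007,0.0005],[0,0,0],-1],[[-0.0099,-0.0014,0.0005],[0,0,0],-1],[[-0.0099,-0.0014,0],[0,0,0],-1],[[-0.0099,-0.0014,0],[0,0,0],-1]]'
python3 - <<'E'
from workcell import vision
import cv2
cv2.imwrite(f'pics/w4.png',vision.camera('wrist')[:,:,::-1])
E
```

```text
t: 4.97
tcp_pos: [0.5653, 0.0919, 0.0348]
tool_rot: [-0.0, -0.07, 0.998, -0.0]
contact_force: [-0.3, -0.3, -2.7]
grip_width: 0.0344
```

View pics/w4.png

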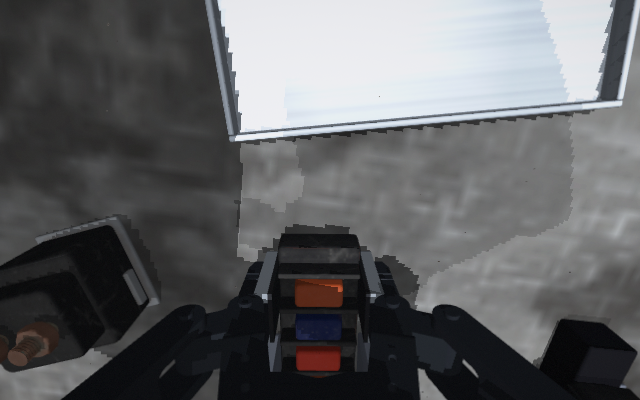

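The carrier is moving with the jaws and the forces are small. I'll keep drawing it out until it is fully clear, then lift.

```bash
python3 -m handwheel '[[[-0.0119,-0.0017,0],[0,0,0],-1],[[-0.0119,-0.0017,0],[0,0,0],-1],[[-0.0119,-0.0017,0],[0,0,0],-1],[[-0.0119,-0.0017,0],[0,0,0],-1],[[-0.0119,-0.0017,0],[0,0,0],-1],[[0,0,0.02],[0,0,0],-1],[[0,0,0.02],[0,0,0],-1],[[0,0,0],[0,0,0],-1],[[0,0,0],[0,0,0],-1]]'
python3 - <<'E'
from workcell import vision
import cv2
cv2.imwrite(f'pics/w5.png',vision.camera('wrist')[:,:,::-1])
cv2.imwrite(f'pics/s5.png',vision.camera('scene')[:,:,::-1])
im=cv2.imread('pics/s5.png')
cv2.imwrite('pics/s5z.png',cv2.resize(im[140:300,220:460],None,fx=3.3,fy=3.3,interpolation=cv2.INTER_CUBIC))
E
```

```text
t: 6.15
tcp_pos: [0.5064, 0.0834, 0.0743]
tool_rot: [-0.0, -0.069, 0.998, -0.0]
contact_force: [0.3, -0.3, -2.2]
grip_width: 0.0343
```

View pics/w5.png

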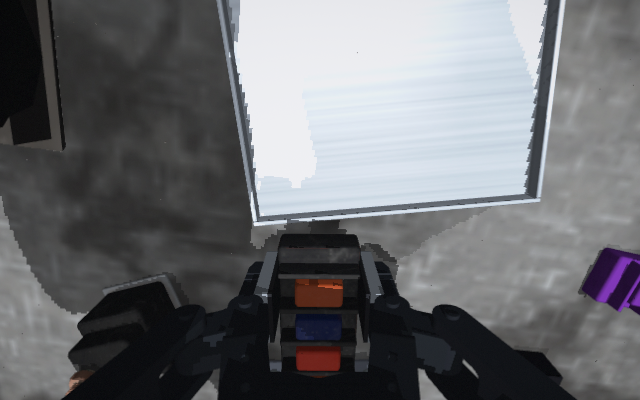

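View pics/s5z.png

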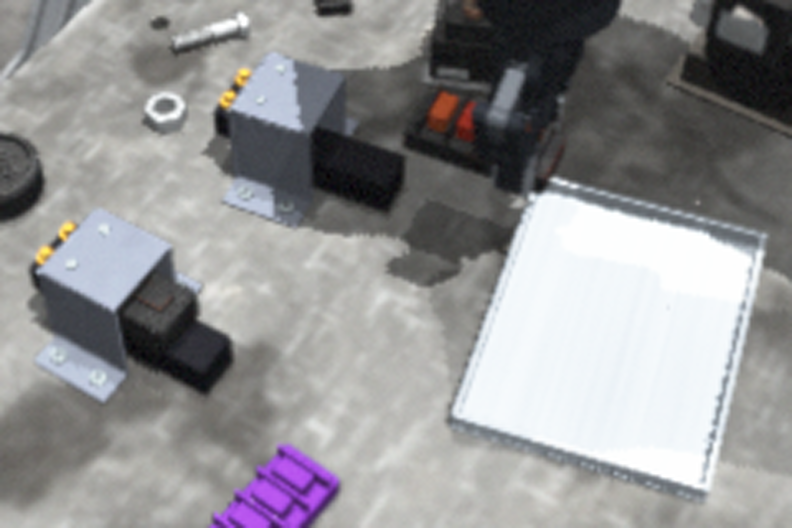

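It is out and held level, and the connector has not moved. Now over the tray.

```bash
python3 -m handwheel '[[[-0.016,0.0048,0],[0,0,0.0133],-1],[[-0.016,0.0048,0],[0,0,0.0133],-1],[[-0.016,0.0048,0],[0,0,0.0133],-1],[[-0.016,0.0048,0],[0,0,0.0133],-1],[[-0.016,0.0048,0],[0,0,0.0133],-1],[[-0.016,0.0048,0],[0,0,0.0133],-1],[[0,0,-0.02],[0,0,0],-1],[[0,0,-0.02],[0,0,0],-1],[[0,0,0],[0,0,0],-1],[[0,0,0],[0,0,0],-1]]'
python3 - <<'E'
from workcell import vision,monitor
import cv2
cv2.imwrite(f'pics/w6.png',vision.camera('wrist')[:,:,::-1])
cv2.imwrite(f'pics/s6.png',vision.camera('scene')[:,:,::-1])
im=cv2.imread('pics/s6.png')
cv2.imwrite('pics/s6z.png',cv2.resize(im[160:310,330:480],None,fx=4,fy=4,interpolation=cv2.INTER_CUBIC))
print(monitor.state()['joints'])
E
```

```text
t: 7.5
tcp_pos: [0.4108, 0.1126, 0.0353]
tool_rot: [0.0, -0.109, 0.994, 0.0]
contact_force: [0.0, -0.3, -1.3]
grip_width: 0.0344
[-0.15496536  0.60993427 -0.32133275  2.2331854   0.52688714  0.36822836
  0.87121941]
```

View pics/w6.png

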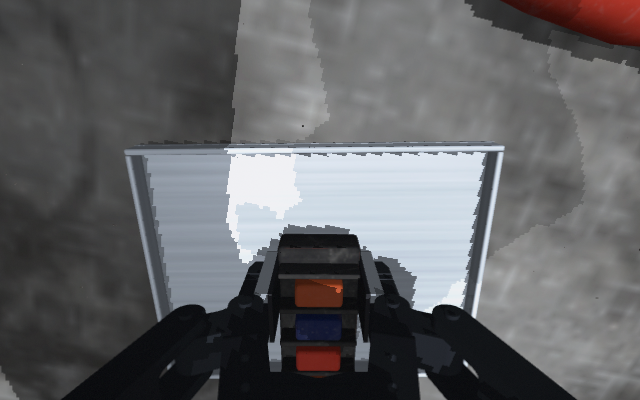

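View pics/s6z.png

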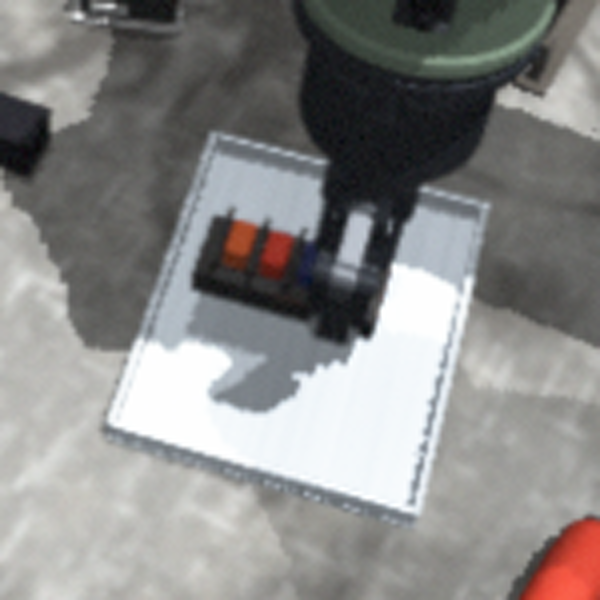

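It is over the tray, inside all four walls: about 17 mm to the far wall and 32 mm to the near one. I'll lower it while shifting 5 mm back towards centre.

```bash
python3 -m handwheel '[[[-0.003,0,-0.006],[0,0,0],-1],[[-0.002,0,-0.006],[0,0,0],-1],[[0,0,-0.005],[0,0,0],-1],[[0,0,-0.003],[0,0,0],-1],[[0,0,-0.001],[0,0,0],-1],[[0,0,0],[0,0,0],-1]]'
```

```text
t: 8.35
tcp_pos: [0.4058, 0.1124, 0.0138]
tool_rot: [-0.0, -0.109, 0.994, -0.0]
contact_force: [0.5, -0.2, -2.2]
grip_width: 0.0348
```

```bash
python3 -m handwheel '[[[0,0,-0.001],[0,0,0],-1],[[0,0,-0.0005],[0,0,0],-1],[[0,0,0],[0,0,0],-1]]'
python3 - <<'E'
from workcell import vision,monitor
import cv2
cv2.imwrite(f'pics/s7.png',vision.camera('scene')[:,:,::-1])
im=cv2.imread('pics/s7.png')
cv2.imwrite('pics/s7z.png',cv2.resize(im[190:270,360:460],None,fx=7,fy=7,interpolation=cv2.INTER_CUBIC))
E
```

```text
t: 8.72
tcp_pos: [0.4058, 0.1124, 0.0123]
tool_rot: [0.0, -0.109, 0.994, -0.0]
contact_force: [-0.0, -0.6, -1.7]
grip_width: 0.0346
```

View pics/s7z.png

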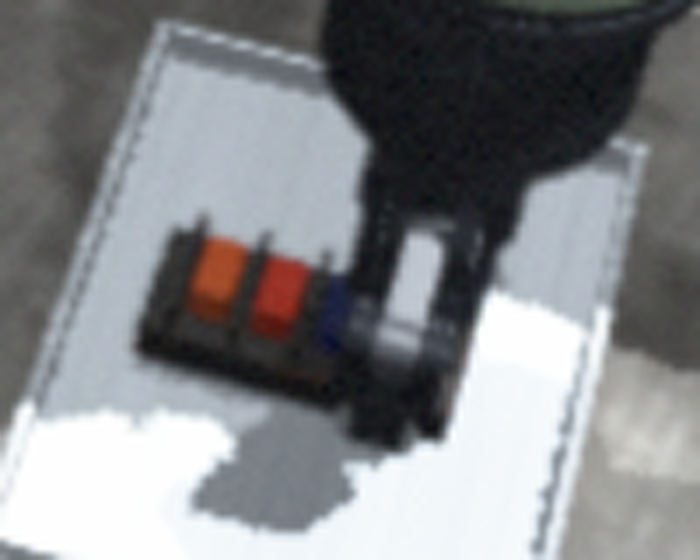

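No contact yet: the wrist still carries the weight. Going down in sub-millimetre steps.

```bash
python3 -m handwheel '[[[0,0,-0.0007],[0,0,0],-1],[[0,0,0],[0,0,0],-1]]'; python3 -m handwheel '[[[0,0,-0.0006],[0,0,0],-1],[[0,0,0],[0,0,0],-1]]'
```

```text
t: 9.02
tcp_pos: [0.4058, 0.1124, 0.0121]
tool_rot: [0.0, -0.109, 0.994, -0.0]
contact_force: [-3.4, -0.3, 18.9]
grip_width: 0.0348
t: 9.28
tcp_pos: [0.4059, 0.1124, 0.012]
tool_rot: [0.001, -0.109, 0.994, -0.0]
contact_force: [-8.4, -1.1, 40.5]
grip_width: 0.0349
```

Contact is firm at z≈0.012, where it was expected, so the carrier is on the tray floor. I'll back off to a light touch and release.

```bash
python3 -m handwheel '[[[0,0,0.001],[0,0,0],-1],[[0,0,0],[0,0,0],-1]]'; python3 -m handwheel '[[[0,0,0],[0,0,0],-0.1],[[0,0,0],[0,0,0],0.1],[[0,0,0],[0,0,0],0.3],[[0,0,0],[0,0,0],0.5],[[0,0,0],[0,0,0],0.5]]';  python3 - <<'E'
from workcell import vision,monitor
import cv2
cv2.imwrite(f'pics/w8.png',vision.camera('wrist')[:,:,::-1])
cv2.imwrite(f'pics/s8.png',vision.camera('scene')[:,:,::-1])
im=cv2.imread('pics/s8.png')
cv2.imwrite('pics/s8z.png',cv2.resize(im[190:270,360:460],None,fx=7,fy=7,interpolation=cv2.INTER_CUBIC))
E
```

```text
t: 9.52
tcp_pos: [0.4059, 0.1124, 0.0121]
tool_rot: [0.0, -0.109, 0.994, 0.0]
contact_force: [-1.9, -0.4, 11.5]
grip_width: 0.0344
t: 10.15
tcp_pos: [0.4058, 0.1124, 0.012]
tool_rot: [-0.0, -0.109, 0.994, -0.0]
contact_force: [-0.0, -0.4, 0.6]
grip_width: 0.0643
```

View pics/w8.png

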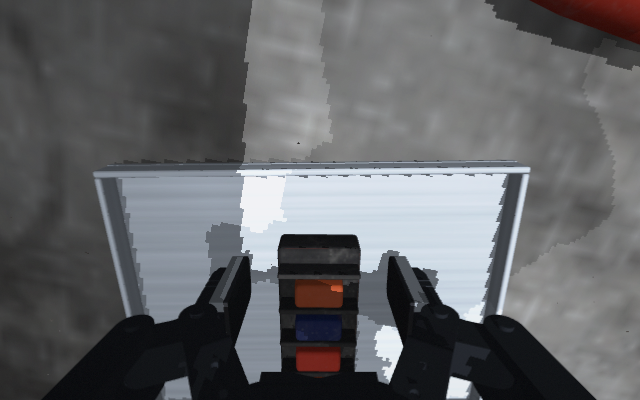

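View pics/s8z.png

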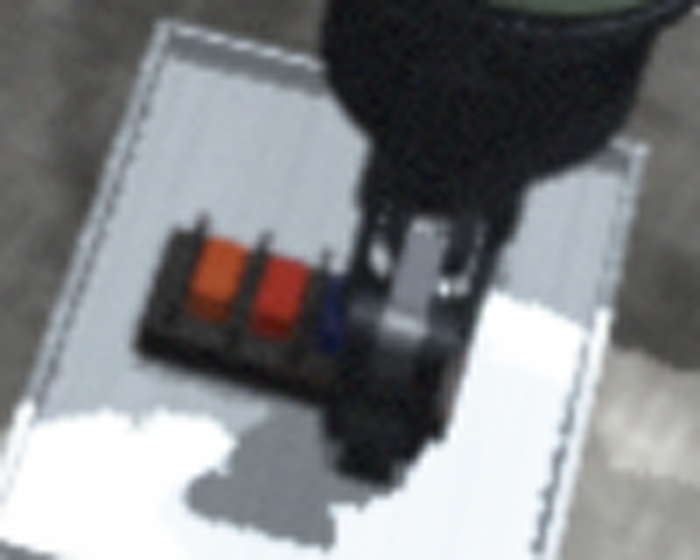

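Released without the carrier shifting. Both pads stand clear of it, so I raise the arm.

```bash
python3 -m handwheel '[[[0,0,0.005],[0,0,0],0.5],[[0,0,0.012],[0,0,0],0.5],[[0,0,0.025],[0,0,0],0.5],[[0,0,0.03],[0,0,0],0.5],[[0,0,0.03],[0,0,0],0.5],[[0,0,0.03],[0,0,0],0.5],[[0,0,0.03],[0,0,0],0.5],[[0,0,0],[0,0,0],0.5],[[0,0,0],[0,0,0],0.5],[[0,0,0],[0,0,0],0.5]]';  python3 - <<'E'
from workcell import vision,monitor
import cv2
cv2.imwrite(f'pics/w9.png',vision.camera('wrist')[:,:,::-1])
cv2.imwrite(f'pics/s9.png',vision.camera('scene')[:,:,::-1])
im=cv2.imread('pics/s9.png')
cv2.imwrite('pics/s9z.png',cv2.resize(im[140:300,220:460],None,fx=3.3,fy=3.3,interpolation=cv2.INTER_CUBIC))
E
```

```text
t: 11.5
tcp_pos: [0.4053, 0.1122, 0.1735]
tool_rot: [-0.001, -0.109, 0.994, -0.0]
contact_force: [-0.4, 0.1, -0.6]
grip_width: 0.0644
```

View pics/w9.png

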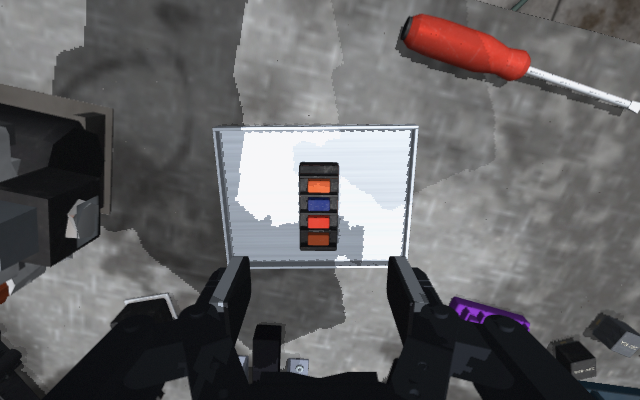

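View pics/s9z.png

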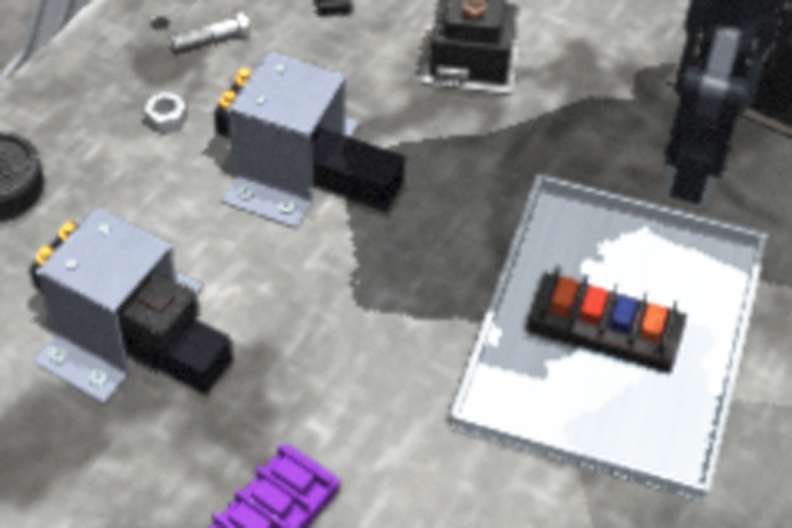

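The carrier lies flat in the tray with the fuses up (px 319,205 in the wrist view), clear of all the walls. The connector and the decoys are where they were, and the gripper is well clear.

```bash
python3 -c "
from workcell import r
print(r.hand_in())"
```

```text
the job is handed in; nothing more can be done
None
```

The fuse carrier is out of its bay and lying flat, fuses up, inside the parts tray. I handed the job in at about 11.5 s.

I gripped the projecting end across the 36 mm and drew the carrier straight out along the bay axis, about 95 mm. I lifted it only once it was clear of the roof, then lowered it to the tray floor before opening the jaws.

**Last checks:**
- **Carrier:** the final pictures show it clear of all four tray walls, and it did not shift when released.
- **Other items:** the connector, the purple carrier and the parts near the bays look unmoved. The gripper is about 16 cm above the tray and touches nothing.
- **Grip width:** it read 34.4–34.9 mm against the nominal 36 mm, but the hold was firm throughout.
- **Touchdown force:** my last lowering step was slightly too much. The wrist force read 40.5 N upward (about 41 N in all) at touchdown, against the 120 N wrist limit. I backed off to about 11 N before opening. That load should have gone through the carrier onto the tray floor rather than the gripper's body, though I had no separate reading to confirm it.

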